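# Lever open the back of a desk clock

### The arm

A 6-joint arm with a two-finger parallel gripper is mounted at the origin on the work surface. World frame = base frame: x ahead of the robot, y to its left, z up, the work surface at z = 0. Lengths are in m, angles in rad, forces in N, time in s.
With the tool pointing down it reaches from about 0.35 to 0.85 m from the base axis. Payload 8.1 kg.
Tool frame: the origin (TCP) lies on the centre line of the jaws, within the pads' length; the fingertips stand 17 mm ahead of it and the grasp point (between the pads) lies 2 mm behind it; z points along the fingers, y is the line along which they close (so a half turn about z gives the same grasp; the last joint's range is limited). The gripper opens to 93 mm and grips with 3 to 60 N. Pads are 15 mm wide; open, the fingers measure 128 mm over their backs; the gripper's body (75 mm by 188 mm) begins 65 mm behind the grasp point.
Start: joints at [1.109, 0.13, 1.488, -0, 1.523, -0.085], TCP at [0.221, 0.558, 0.236] pointing down, gripper open.
Joint ranges: [-2.96, 2.96], [-0.89, 2.26], [0.02, 2.5], [-1.34, 4.48], [0, 2.73], [-2.66, 2.66]. Speed limits (rad/s): [2.39, 2.39, 2.79, 3.14, 3.14, 3.14].

### API

Orientations are given as a rotation vector (axis times angle).
In Python, from plant import telemetry, viewer, order gives the robot as it stands.
- The arm moves only by the tool send_rows, never from a script. Its argument "plan" is a list that holds one entry, the list of rows, each a list of 5 numbers: the closure, from -1 (fully open) to 1 (shut), then the shift along the world's x, y, z normalised to -1 to 1, where 1 is 0.2 m, then the turn about the world's z normalised to -1 to 1, where 1 is 60 degrees. A call has 1 to 20 rows; each row is the pose to reach, as a shift and turn from the pose commanded when the call began; what a row does not reach only later rows make up. A row lasts 1/12 s, in which the tool goes at most 41.7 mm and 7.16 degrees, less where a joint would pass 70% of its speed; a pose out of reach is approached as far as the arm can. A call with a number of a shift or a turn outside -1 to 1 is refused whole. A call with a gripper value outside its range is refused whole. The fingers move at their own pace and stop on an object; "force" is the grip in N (left out, the last holds). Time passes only in rows, so rows that repeat a pose let the fingers close. It gives the time, the measured TCP pose, the force, the opening and the grip force at its end, in the units of the state.
- telemetry.read_state(): the state, without advancing time (a new reading comes with each control period).
- viewer.read_camera(name): name is "scene" or "top" or "wrist"; returns (picture, depth): 420x560x3 uint8, blue, green, red; 420x560 float32, m along the optical axis (not along the pixel's ray), 0 where there is no reading.
- viewer.calibration(name): a dict with "camera_matrix" (3x3 intrinsics, pixels), "dist_coeffs" ([k1, k2, p1, p2, k3] as OpenCV has them; the pictures are not rectified), "extrinsics" (4x4, takes a point from camera to world coordinates); the wrist camera has in their place "hand_eye" (4x4, takes a point from camera to tool coordinates, whose origin is the TCP and whose axes are the flange's). Camera axes: x right, y up, looking along -z (the intrinsics and any distortion apply to the point x, -y, -z); pixel columns grow to the right and rows downward; lengths in m; the calibration is good to about 2 mm. A picture is of the moment at which its call begins: read the wrist's pose just before it. calibration takes no time and is no camera call.
- order.close_job(): hands the job in; it is judged then, once.
The state is a dict: "t": time; "q": joint angles; "dq": joint speeds; "joint_torque": joint torques, N m; "tool_pos": TCP position; "orientation": TCP orientation; "force": force on the tool from outside, world axes, zero at the start; "wrist_torque": the same for the moment, N m; "opening": finger opening in m; "gripper_force": force on a finger pad.
Only numpy, scipy, OpenCV 4.12 (cv2) and the standard library are available. Lean on these libraries where they do the work, as an engineer would, in place of code of your own. Each camera call takes 0.05 s, during which the arm holds its last target. There are 200 camera calls.

### The job

Take the case knife from its sloping rest, slip its blade into the notch under the thumb lip of the leaning clock's back cover, and gently lever the cover up and over until it lies fully open. Touch the stand and the clock with the knife only, leave the other things on the bench where they are, and at the end put the knife back home in its rest.

Things in the scene. Friction and masses are not known exactly. Their poses are not given: they have to be found in the camera images.
- stand: Fixed dark stand, base plate 150 x 130 x 14 mm; origin: centre of its underside, z up. On a post it carries a leaning round brass desk clock, back cover up and towards +x. The post is set to another height each time: the clock sits L (-16 to +16 mm, not reported: feel or look for it) higher in z than the points cover_mid, lip_edge, hinge_mid tell. Touch stand, clock and cover with the knife only.
- cover_mid (a point): Point fixed to the stand at (0, 0, 130) mm: where the centre of the closed cover's underside would be if L = 0. The closed cover slopes down from thumb lip to hinge along p = (0.5, 0, -0.866) of the stand's frame; its outward normal is u = (0.866, 0, 0.5). Cover: brass disc of radius 60 mm, 5 mm thick (0 to 5 mm along u), 0.42 kg.
- lip_edge (a point): Point fixed to the stand: for L = 0, middle of the lower outer edge of the cover's thumb lip (34 mm wide along y, 5 mm thick), 68 mm from cover_mid along -p. Below the lip the case rim (outer radius 58 mm) has a notch 40 mm wide: a gap 7 mm high under the cover, running in along p (30 degrees from vertical), free up to the movement, 34 mm from the cover's centre. Elsewhere the rim closes the gap.
- hinge_mid (a point): Point fixed to the stand: for L = 0, middle of the cover's hinge axis, which is parallel to the stand's y axis, 62 mm from cover_mid along +p.
- cover (a joint): Hinge of the clock's back cover: 0 closed, grows as it opens, stop at 1.8 rad. The cover stands upright at about 0.52 rad; before that it falls shut when let go, from about 0.7 rad on it falls open by its own weight.
- rest: Fixed wooden knife rest, base 150 x 80 x 12 mm; origin: centre of its underside, z up. A trough 40 mm wide inside slopes down along d = (0.5, 0, -0.866) of its frame (30 degrees from vertical) to an end stop; it is open towards n = (0.866, 0, 0.5), its walls rise 13 mm above the knife's axis along n.
- rest_seat (a point): Point fixed to the rest, where the knife's origin is when the knife lies home in the trough. The trough begins 39 mm from here along -d: above that the upper 71 mm of the handle stick out clear.
- rest_foot (a point): Point fixed to the rest at the end stop, where the knife's tip is when the knife lies home.
- knife: Case knife, 85 g: dark wooden handle 110 x 22 (y) x 18 (z) mm, flat square-ended steel blade 65 x 20 (y) x 3 (z) mm, on one axis; origin on the axis where blade and handle meet; x points along the blade to the tip, y across its width, z is normal to its flat. At the start it lies in the rest (x along d, z along n), blade down, handle end up towards the rest's -x.
- knife_tip (a point): Middle of the blade's end edge, 65 mm from the knife's origin along its x.
- knife_butt (a point): End of the handle, 110 mm from the knife's origin along its -x.
- loupe: Bystander: a black eye loupe, 44 mm wide and 34 mm high; origin at the centre of its underside. Leave it where it is.
- oil: Bystander: an amber glass jar, 32 mm wide, 55 mm high; origin at the centre of its underside. Leave it where it is.
- driver: Bystander: a screwdriver with a black handle, 150 mm, lying near the rest; origin at the centre of its underside. Leave it where it is.
- pocket_watch: Bystander: a steel pocket watch, 50 mm wide, 13 mm thick, lying near the stand; origin at the centre of its underside. Leave it where it is.
- penknife: Bystander: a closed red penknife, 90 x 24 x 16 mm, lying; origin at the centre of its underside. Leave it where it is.
Mind the look-alikes: they are no part of the job. What is shaped like the knife but pink or white is not meant.

How it is judged:
By the outcome, as a careful person would: the job done as asked, in the order asked, and still so for the second after the job is handed in, with the robot touching nothing.
It also fails if it takes over 69 s, if anything falls off the work surface, if the arm or the gripper's body presses on something with over 40 N, if the wrist force passes 120 N, or if a joint passes its speed limit or range.

## Working session

There is one attempt and no reset: what is moved stays moved. The work goes in short steps, Python scripts to look and compute and a tool call to move; the robot and the scene stay as the last step left them, time stands still between calls to the robot, and variables do not carry over. Pictures are saved under pics/ and viewed, at most 12 in all, crops included, and the job is handed in when it is done.

Besides the shell and the picture viewer there is one more tool, called after ">>>" as name(argument=value, ...), one argument or row to a line, values as JSON. send_rows: Moves the arm, as the interface text tells. Scaled input: -1 to 1 covers 0.2 m each way for a shift and 60 degrees each way for a turn. Its arguments: {"type":"object","properties":{"plan":{"type":"array"},"force":{"type":"number"}},"required":["plan"]}

```bash
ls; mkdir -p pics
python3 - <<'E'
from plant import telemetry, viewer
import cv2,numpy as np
print(telemetry.read_state())
for n in ["scene","top"]:
    im,d=viewer.read_camera(n); cv2.imwrite(f"pics/{n}0.png",im); np.save(f"pics/{n}0.npy",d)
    print(n,viewer.calibration(n))
print(viewer.calibration("wrist"))
E
```

```text
pics
{'t': 0.0, 'q': array([ 1.10859550e+00,  1.31140148e-01,  1.48928503e+00, -1.27159324e-05,
        1.52299826e+00, -8.54105327e-02]), 'dq': array([ 1.24509995e-03,  8.98212505e-04, -2.67417613e-03, -2.25840263e-04,
        1.84074795e-03,  8.01631149e-05]), 'joint_torque': array([ 6.10872503e-04, -5.59852731e+01, -4.91755557e+01,  7.68982340e-02,
        3.62315343e-02, -2.01421444e-04]), 'tool_pos': array([0.22050956, 0.55742767, 0.23459682]), 'orientation': array([-5.88274289e-01, -3.08553022e+00,  2.77362436e-03]), 'force': array([ 0.1994167 , -0.40377607,  0.20627928]), 'wrist_torque': array([-0.03750417, -0.05138023, -0.02629335]), 'gripper_force': 0.0, 'opening': 0.09289996107025031}
scene {'camera_matrix': array([[468.36576312,   0.        , 276.11154284],
       [  0.        , 468.36576312, 224.28944877],
       [  0.        ,   0.        ,   1.        ]]), 'dist_coeffs': array([0.02050074, 0.        , 0.        , 0.        , 0.        ]), 'extrinsics': array([[-0.52794665, -0.54108216,  0.65460097,  1.23126591],
       [ 0.84926748, -0.34010701,  0.40382172,  0.44823001
[... 568 characters left out ...]
689438,  1.0728762 ],
       [ 0.        ,  0.        ,  0.        ,  1.        ]])}
{'camera_matrix': array([[377.00970896,   0.        , 279.99811908],
       [  0.        , 377.00970896, 217.88069142],
       [  0.        ,   0.        ,   1.        ]]), 'dist_coeffs': array([-0.01805934,  0.        ,  0.        ,  0.        ,  0.        ]), 'hand_eye': array([[ 9.33429994e-04,  9.62256632e-01,  2.72142065e-01,
         7.57018213e-02],
       [ 9.99999536e-01, -8.33449506e-04, -4.82972913e-04,
         3.47879116e-04],
       [-2.37927219e-04,  2.72142389e-01, -9.62256963e-01,
        -1.49199936e-01],
       [ 0.00000000e+00,  0.00000000e+00,  0.00000000e+00,
         1.00000000e+00]])}
```

View pics/scene0.png

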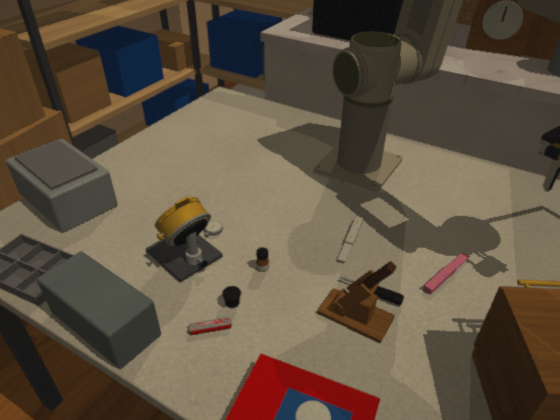

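View pics/top0.png

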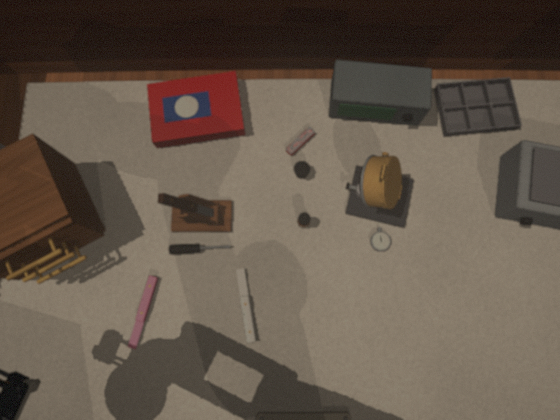

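Scene: the rest is at about (355,300) in the scene view and (202,215) in the top view. The stand is at (185,250) and (378,195). I'll enlarge both and build point clouds.

```bash
cat > h.py <<'E'
import numpy as np,cv2
from plant import telemetry, viewer
from scipy.spatial.transform import Rotation as R
def T_of(n,st=None):
    c=viewer.calibration(n)
    if n!="wrist": return c,c["extrinsics"]
    T=np.eye(4);T[:3,:3]=R.from_rotvec(st["orientation"]).as_matrix();T[:3,3]=st["tool_pos"]
    return c,T@c["hand_eye"]
def cloud(c,T,d):
    h,w=d.shape;u,v=np.meshgrid(np.arange(w),np.arange(h))
    p=cv2.undistortPoints(np.stack([u,v],-1).reshape(-1,1,2).astype(float),c["camera_matrix"],c["dist_coeffs"]).reshape(h,w,2)
    P=np.stack([p[...,0]*d,-p[...,1]*d,-d],-1)@T[:3,:3].T+T[:3,3]
    P[d==0]=np.nan
    return P
def proj(c,T,X):
    q=(np.atleast_2d(X)-T[:3,3])@T[:3,:3]
    q=q*[1,-1,-1]
    return cv2.projectPoints(q,np.zeros(3),np.zeros(3),c["camera_matrix"],c["dist_coeffs"])[0].reshape(-1,2)
E
python3 - <<'E'
from h import *
a=cv2.imread('pics/top0.png');b=cv2.imread('pics/scene0.png')
def z(im,x,y,w,h): return cv2.convertScaleAbs(cv2.resize(im[y:y+h,x:x+w],(400,300),interpolation=cv2.INTER_CUBIC),alpha=1.7)
m=np.vstack([np.hstack([z(a,150,160,100,75),z(a,330,140,100,75)]),np.hstack([z(b,310,250,100,75),z(b,135,185,100,75)])])
cv2.imwrite('pics/m1.png',m)
for n in("top","scene"):
    c,T=T_of(n);P=cloud(c,T,np.load(f'pics/{n}0.npy'))
    np.save(f'pics/P{n}.npy',P)
    pts={'top':[(300,300),(175,200),(202,215),(382,180),(378,215),(350,185),(302,170),(303,220)],'scene':[(300,150),(390,268),(185,215),(190,265),(360,320)]}[n]
    for u,v in pts: print(n,u,v,P[v,u].round(3))
E
```

```text
top 300 300 [ 0.362  0.003 -0.001]
top 175 200 [0.572 0.276 0.158]
top 202 215 [0.563 0.237 0.046]
top 382 180 [ 0.609 -0.169  0.178]
top 378 215 [ 0.568 -0.193  0.01 ]
top 350 185 [ 0.641 -0.124  0.026]
top 302 170 [ 0.678 -0.005  0.034]
top 303 220 [ 0.549 -0.005  0.05 ]
scene 300 150 [ 0.021 -0.206 -0.003]
scene 390 268 [0.581 0.301 0.183]
scene 185 215 [ 0.646 -0.151  0.162]
scene 190 265 [ 0.654 -0.151  0.014]
scene 360 320 [0.59  0.265 0.014]
```

View pics/m1.png

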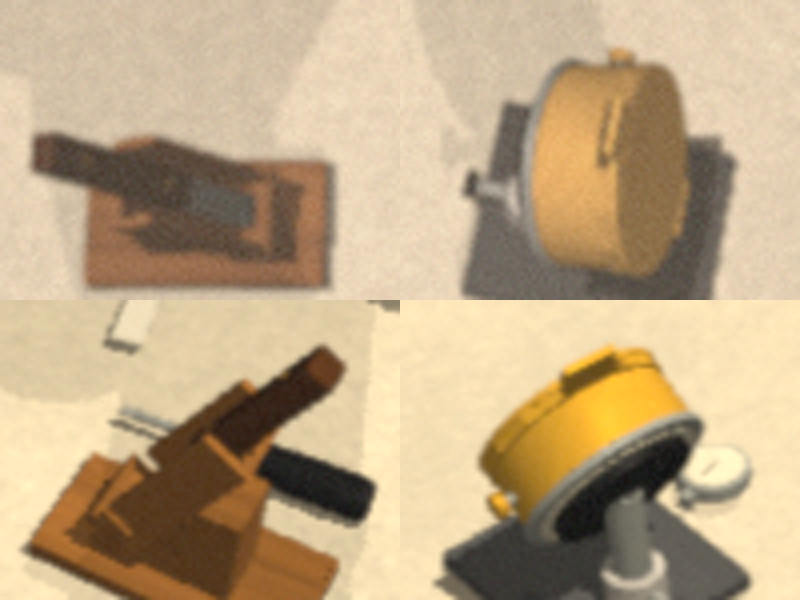

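The cover faces world -y and up, with its lip at top pixel (383,172). The knife handle end points to +y. Next I'll fit the base plates from both clouds.

Run:
```python
from h import *
for name,ctr,zt,dims in [("rest",(0.565,0.235),.012,(150,80)),("stand",(0.6,-0.175),.014,(150,130))]:
    for n in ("top","scene"):
        P=np.load(f'pics/P{n}.npy').reshape(-1,3)
        m=(np.hypot(P[:,0]-ctr[0],P[:,1]-ctr[1])<.11)&(abs(P[:,2]-zt)<.0045)
        if name=="stand": pass
        Q=P[m]
        # drop isolated
        from scipy.spatial import cKDTree
        k=cKDTree(Q[:,:2]); cnt=np.array([len(x) for x in k.query_ball_point(Q[:,:2],.006)])
        Q=Q[cnt>=6]
        r=cv2.minAreaRect((Q[:,:2]*1000).astype(np.float32))
        print(name,n,len(Q),r, "dims",dims, "medz",np.median(Q[:,2]).round(4))
```

```text
rest top 898 ((541.844482421875, 243.12754821777344), (125.3285140991211, 155.77066040039062), 9.498457908630371) dims (150, 80) medz 0.0106
rest scene 1399 ((553.7703857421875, 247.7876739501953), (149.4364471435547, 123.10385131835938), 89.58954620361328) dims (150, 80) medz 0.0107
stand top 1516 ((585.963134765625, -191.37515258789062), (150.82386779785156, 193.2913818359375), 75.60592651367188) dims (150, 130) medz 0.0124
stand scene 1487 ((592.340576171875, -187.73394775390625), (150.99258422851562, 196.19468688964844), 75.37865447998047) dims (150, 130) medz 0.0127
```

Run:
```python
from h import *
for name,ctr,zt,dims in [("rest",(0.565,0.235),.012,(150,80)),("stand",(0.6,-0.175),.014,(150,130))]:
    for n in ("top","scene"):
        P=np.load(f'pics/P{n}.npy')
        m=(np.hypot(P[...,0]-ctr[0],P[...,1]-ctr[1])<.12)&(abs(P[...,2]-zt)<.005)
        k,l,s,c=cv2.connectedComponentsWithStats(m.astype(np.uint8),connectivity=4)
        for i in np.argsort(-s[1:,4])[:4]+1:
            Q=P[l==i]
            r=cv2.minAreaRect((Q[:,:2]*1000).astype(np.float32))
            print(name,n,s[i,4],np.round(r[0],1),np.round(r[1],1),round(r[2],1),"z",np.median(Q[:,2]).round(4))
```

```text
rest top 872 [569.4 247.3] [148.7  80. ] 89.9 z 0.0104
rest top 26 [489.8 210.8] [ 5.2 21.8] 1.1 z 0.0129
rest top 24 [492.  185.7] [ 5.4 21.4] 0.8 z 0.0136
rest top 17 [488.2 237.3] [ 4.6 22.2] 6.3 z 0.0135
rest scene 1315 [573.2 247.3] [150.4  83. ] 90.0 z 0.0106
rest scene 54 [499.3 304.8] [ 8.4 36.5] 10.5 z 0.0124
rest scene 36 [495.1 189.7] [ 9.5 32.8] 5.2 z 0.0129
rest scene 32 [500.6 272.1] [ 7.2 28.9] 6.8 z 0.0137
stand top 1279 [ 617.8 -199.2] [151.1 130.5] 76.2 z 0.0125
stand top 277 [ 503.7 -195.2] [47.9 48.6] 44.0 z 0.0117
stand top 116 [ 670.9 -143.1] [15.2 54.9] 76.7 z 0.0122
stand scene 1090 [ 644.4 -203.4] [154.7  87.9] 75.8 z 0.0127
stand scene 355 [ 588.7 -163.8] [102.5  49.4] 73.8 z 0.0124
stand scene 166 [ 510.3 -190.2] [56.  41.3] 19.4 z 0.012
stand scene 1 [ 601.7 -113.2] [0. 0.] 0.0 z 0.0104
```

Run:
```python
from h import *
def fr(x,y,yaw):
    T=np.eye(4);T[:3,:3]=R.from_euler('z',yaw,degrees=True).as_matrix();T[:2,3]=x,y;return T
S=fr(.6178,-.1992,-104);Rr=fr(.5702,.2473,-90)
d=np.array([.5,0,-.866]);n_=np.array([.866,0,.5])
for n in("top","scene"):
    P=np.load(f'pics/P{n}.npy').reshape(-1,3);P=P[~np.isnan(P[:,0])]
    r=(P-Rr[:3,3])@Rr[:3,:3]
    m=(abs(r[:,0])<.14)&(abs(r[:,1])<.06)&(r[:,2]>.09)&(r[:,2]<.3)
    q=r[m];print(n,"handle pts",m.sum(),"max z",q[:,2].max())
    a=np.c_[q@d,q[:,1],q@n_]*1000
    print(np.percentile(a,[0,2,10,50,90,98,100],axis=0).round(1))
    s=(P-S[:3,3])@S[:3,:3]
    m=(np.hypot(s[:,0],s[:,1])<.1)&(s[:,2]>.08)&(s[:,2]<.28)
    q=s[m]
    b=np.c_[q@d,q[:,1],q@n_]*1000; print("clock p,y,u",len(q));print(np.percentile(b,[0,2,10,50,90,98,100],axis=0).round(1))
    h,e=np.histogram(b[:,2],bins=np.arange(-10,100,2));print(dict(zip(e[:-1][h>5],h[h>5])))
    np.save(f'pics/b{n}.npy',b)
```

```text
top handle pts 662 max z 0.1871390681259627
[[-186.4  -27.4   25.4]
 [-184.9  -26.8   29.5]
 [-180.6  -23.8   35.5]
 [-114.6   -2.7   51. ]
 [ -87.5   19.4   54.5]
 [ -78.5   23.6   55.8]
 [ -73.1   26.    57.2]]
clock p,y,u 2008
[[-182.4  -60.     5.7]
 [-175.   -57.2   16. ]
 [-167.8  -50.8   21.7]
 [-149.5  -10.5   56.2]
 [ -92.7   37.    70.1]
 [ -66.    54.3   70.7]
 [ -51.7   71.3   71.5]]
{np.int64(6): np.int64(19), np.int64(8): np.int64(8), np.int64(14): np.int64(12), np.int64(16): np.int64(47), np.int64(18): np.int64(45), np.int64(20): np.int64(81), np.int64(22): np.int64(50), np.int64(24): np.int64(43), np.int64(26): np.int64(38), np.int64(28): np.int64(45), np.int64(30): np.int64(44), np.int64(32): np.int64(50), np.int64(34): np.int64(43), np.int64(36): np.int64(51), np.int64(38): np.int64(44), np.int64(40): np.int64(48), np.int64(42): np.int64(45), np.int64(44): np.int64(52), np.int64(46): np.int64(45), np.int64(48): np.int64(47), np.int64(50): np.int64(43), np.int64(52): np.int64(42), np.int64(54): np.int64(56), np.int64(56): np.int64(48), np.int64(58): np.int64(27), np.
[... 957 characters left out ...]
np.int64(20): np.int64(26), np.int64(22): np.int64(43), np.int64(24): np.int64(49), np.int64(26): np.int64(44), np.int64(28): np.int64(41), np.int64(30): np.int64(44), np.int64(32): np.int64(51), np.int64(34): np.int64(53), np.int64(36): np.int64(44), np.int64(38): np.int64(50), np.int64(40): np.int64(49), np.int64(42): np.int64(42), np.int64(44): np.int64(46), np.int64(46): np.int64(47), np.int64(48): np.int64(38), np.int64(50): np.int64(42), np.int64(52): np.int64(50), np.int64(54): np.int64(34), np.int64(56): np.int64(37), np.int64(58): np.int64(39), np.int64(60): np.int64(35), np.int64(62): np.int64(103), np.int64(64): np.int64(60), np.int64(66): np.int64(39), np.int64(68): np.int64(15)}
```

Run:
```python
import numpy as np
P=np.load('pics/Ptop.npy').reshape(-1,3)
m=(P[:,0]>.2)&(P[:,0]<.8)&(P[:,1]>.33)&(P[:,1]<.75)&(P[:,2]>.04)&(P[:,2]<.35)
Q=P[m];print(Q.min(0),Q.max(0))
```

```text
[0.20000868 0.33003461 0.04005823] [0.79976136 0.69028059 0.34675389]
```

>>> send_rows(
  plan=[
    [[-1,0,0,0.5,0],[-1,0.3,-0.3,0.5,-0.3],[-1,1,-0.8,0.5,-1],[-1,1,-0.8,0.5,-1],[-1,1,-0.8,0.5,-1],[-1,1,-0.8,0.5,-1],[-1,1,-0.8,0.5,-1],[-1,1,-0.8,0.5,-1],[-1,1,-0.8,0.5,-1],[-1,1,-0.8,0.5,-1],[-1,1,-0.8,0.5,-1]],
  ],
)

```text
t: 1.02
tool_pos: [0.4212, 0.3973, 0.3351]
orientation: [-2.057, -2.374, 0.001]
force: [-0.0, -0.2, 0.7]
opening: 0.0931
gripper_force: 0.0
```

>>> send_rows(
  plan=[
    [[-1,0.74,-0.53,0,-0.137],[-1,0.74,-0.53,0,-0.137],[-1,0.74,-0.53,0,-0.137],[-1,0.74,-0.53,0,-0.137],[-1,0.74,-0.53,0,-0.137],[-1,0.74,-0.53,0,-0.137],[-1,0.74,-0.53,0,-0.137]],
  ],
)

```text
t: 1.6
tool_pos: [0.5687, 0.2917, 0.3348]
orientation: [-2.217, -2.225, 0.002]
force: [-0.1, -0.5, -0.1]
opening: 0.0925
gripper_force: 0.0
```

Run:
```python
from h import *
st=telemetry.read_state();print(st['tool_pos'],st['orientation'],st['q'])
im,d=viewer.read_camera("wrist");c,T=T_of("wrist",st);P=cloud(c,T,d)
np.savez('pics/w1.npz',d=d,T=T,P=P)
cv2.imwrite('pics/w1.png',cv2.convertScaleAbs(im,alpha=1.5))
```

```text
[0.56872299 0.29169521 0.3347971 ] [-2.21681835e+00 -2.22458633e+00  1.99501003e-03] [3.93452357e-01 2.21553586e-01 1.20771627e+00 4.77817994e-04
 1.71389496e+00 3.90022147e-01]
```

View pics/w1.png

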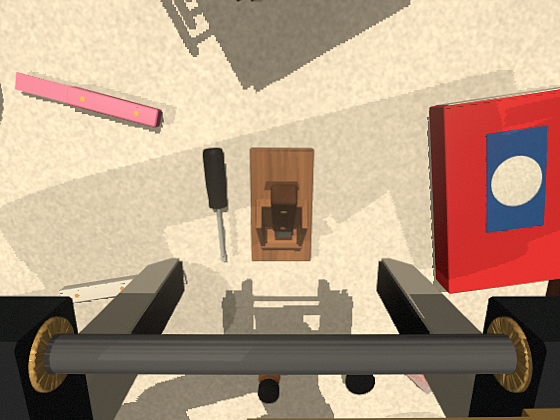

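The wrist view shows the rest at (282,205) with the handle's butt face at about (285,190). The driver is at (215,200), clear of it. I'll measure the rest and knife from this depth.

Run:
```python
from h import *
P=np.load('pics/w1.npz')['P']
m=(np.hypot(P[...,0]-.57,P[...,1]-.247)<.12)&(abs(P[...,2]-.012)<.005)
k,l,s,c=cv2.connectedComponentsWithStats(m.astype(np.uint8),connectivity=4)
i=np.argmax(s[1:,4])+1;Q=P[l==i];r=cv2.minAreaRect((Q[:,:2]*1000).astype(np.float32));print(r,np.median(Q[:,2]))
ta=P[300:,100:200];print("table z",np.nanmedian(P[100:250,330:400,2]))
m=(abs(P[...,0]-.57)<.03)&(abs(P[...,1]-.29)<.06)&(P[...,2]>.1)&(P[...,2]<.25)
Q=P[m]*1000;print(len(Q));print(np.percentile(Q,[0,2,50,98,100],axis=0).round(1))
Q0=Q[Q[:,2]>125]; a=np.c_[(-Q0[:,1])*.5-.866*Q0[:,2],Q0[:,0],(-Q0[:,1])*.866+.5*Q0[:,2]]
print(np.percentile(a,[0,2,50,98,100],axis=0).round(1)) # d,x,n
for lo in range(-330,-200,10):
    b=a[(a[:,0]>=lo)&(a[:,0]<lo+10)]
    if len(b)>3: print(lo,len(b),b[:,1].min().round(1),b[:,1].max().round(1),np.median(b[:,2]).round(1),b[:,2].max().round(1))
```

```text
((569.7509155273438, 249.119384765625), (150.06256103515625, 78.78922271728516), 89.85916900634766) 0.011901307476800432
table z -8.988158123041101e-05
1732
[[544.4 241.  100. ]
 [545.5 247.2 103.3]
 [571.  279.7 147.4]
 [594.3 309.5 186.7]
 [595.4 310.5 188. ]]
[[-312.4  544.8 -179.7]
 [-311.5  547.7 -178.8]
 [-307.5  571.1 -163.6]
 [-238.7  592.3 -159.7]
 [-236.2  595.4 -158.4]]
-320 336 561.1 581.5 -171.3 -162.7
-310 274 560.2 581.9 -165.9 -161.9
-300 78 560.8 582.2 -162.6 -162.2
-290 74 560.7 581.8 -162.6 -161.9
-280 66 560.4 581.9 -162.6 -162.1
-270 62 560.2 581.7 -162.6 -162.2
-260 60 560.0 581.9 -162.6 -162.0
-250 71 544.8 594.3 -162.6 -158.9
-240 67 544.8 595.4 -161.2 -158.4
```

>>> send_rows(
  plan=[
    [[-1,0.0115,-0.0115,-0.5,0],[-1,0.0115,-0.0115,-0.5,0],[-1,0.0115,-0.0115,-0.5,0],[-1,0.0115,-0.0115,-0.8,0],[-1,0.0115,-0.0115,-0.894,0],[-1,0.0115,-0.0115,-0.894,0],[-1,0.0115,-0.0115,-0.894,0],[1,0.0115,-0.0115,-0.894,0],[1,0.0115,-0.0115,-0.894,0],[1,0.0115,-0.0115,-0.894,0],[1,0.0115,-0.0115,-0.894,0],[1,0.0115,-0.0115,-0.894,0],[1,0.0115,-0.0115,-0.894,0],[1,0.0115,-0.0115,-0.894,0],[1,0.0115,-0.0115,-0.894,0],[1,0.0115,-0.0115,-0.894,0]],
  ],
  force=60,
)

```text
t: 2.98
tool_pos: [0.571, 0.2895, 0.1567]
orientation: [-2.218, -2.225, 0.0]
force: [-0.0, -0.1, -0.6]
opening: 0.0375
gripper_force: 0.0
```

>>> send_rows(
  plan=[
    [[1,0,0,0,0],[1,0,0,0,0],[1,0,0,0,0],[1,0,0,0,0],[1,0,0,0,0]],
  ],
)

```text
t: 3.4
tool_pos: [0.571, 0.2896, 0.1567]
orientation: [-2.218, -2.225, 0.0]
force: [0.2, -0.6, -1.2]
opening: 0.022
gripper_force: 60.0
```

>>> send_rows(
  plan=[
    [[1,0,0.02,0.035,0],[1,0,-0.05,0.075,0],[1,0,-0.13,0.122,0],[1,0,-0.13,0.122,0],[1,0,-0.13,0.3,0],[1,0,-0.13,0.5,0],[1,0,-0.2,0.7,0],[1,0.05,-0.35,0.9,0],[1,0.1,-0.5,1,-0.05],[1,0.15,-0.7,1,-0.1],[1,0.2,-0.9,1,-0.2],[1,0.2,-1,1,-0.233],[1,0.2,-1,1,-0.233]],
  ],
)

```text
t: 4.48
tool_pos: [0.6116, 0.0837, 0.3577]
orientation: [2.479, 1.927, -0.0]
force: [-0.4, 0.6, -0.9]
opening: 0.022
gripper_force: 60.0
```

>>> send_rows(
  plan=[
    [[1,0.02,-0.2,0,0],[1,0.04,-0.4,0,0],[1,0.06,-0.6,0,0],[1,0.08,-0.8,0,0],[1,0.08,-1,0,0],[1,0.08,-1,0,0]],
  ],
)

```text
t: 4.98
tool_pos: [0.6261, -0.1177, 0.3567]
orientation: [2.477, 1.93, -0.003]
force: [0.6, 0.8, -0.7]
opening: 0.0218
gripper_force: 60.0
```

>>> send_rows(
  plan=[
    [[1,0,-0.14,0,0],[1,0,-0.28,0,0],[1,0,-0.28,0,0],[1,0,-0.28,0,0],[1,0,-0.28,0,0]],
  ],
)

```text
t: 5.4
tool_pos: [0.6269, -0.1659, 0.3571]
orientation: [-2.472, -1.938, -0.001]
force: [0.4, 0.3, -1.3]
opening: 0.0215
gripper_force: 60.0
```

Run:
```python
from h import *
st=telemetry.read_state();print(st['tool_pos'],st['orientation'],st['q'],st['t'])
im,d=viewer.read_camera("wrist");c,T=T_of("wrist",st);P=cloud(c,T,d)
np.savez('pics/w2.npz',d=d,T=T,P=P)
cv2.imwrite('pics/w2.png',cv2.convertScaleAbs(im,alpha=1.5))
```

```text
[ 0.62694566 -0.16586117  0.35713311] [-2.47197068e+00 -1.93845224e+00 -9.00304328e-04] [-3.37995872e-01  2.49627255e-01  1.13511855e+00  6.10825098e-04
  1.75672207e+00 -9.71174833e-02] 5.4
```

View pics/w2.png

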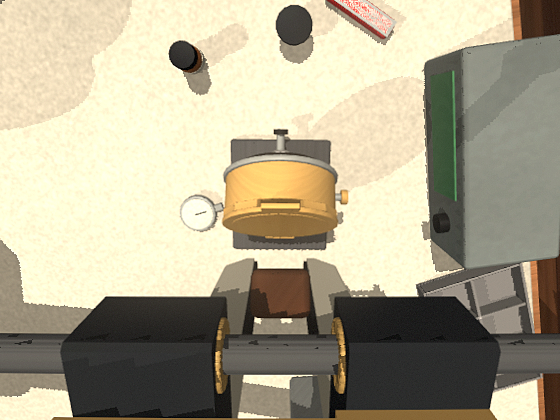

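The wrist view shows the clock square to the tool: lip at (280,205), hinge at (280,236), and the handle between the fingers at (280,290). I'll fit the stand yaw, centre and L from this depth.

Run:
```python
from h import *
P=np.load('pics/w2.npz')['P']
m=(np.hypot(P[...,0]-.6178,P[...,1]+.1992)<.12)&(abs(P[...,2]-.014)<.004)
k,l,s,c=cv2.connectedComponentsWithStats(m.astype(np.uint8),connectivity=4)
allq=[]
for i in np.argsort(-s[1:,4])[:4]+1:
    Q=P[l==i];print(s[i],cv2.minAreaRect((Q[:,:2]*1000).astype(np.float32)),np.median(Q[:,2]))
    if s[i,0]>225: allq.append(Q)
Q=np.vstack(allq);r=cv2.minAreaRect((Q[:,:2]*1000).astype(np.float32));print("all",r)
# cover plane fit
reg=P[208:240,225:340].reshape(-1,3);reg=reg[(reg[:,2]>.08)&(reg[:,2]<.22)]
for _ in range(6):
    cc=reg.mean(0);n=np.linalg.svd(reg-cc)[2][2];n*=np.sign(n[2]);e=(reg-cc)@n
    reg=reg[abs(e)<max(.0012,1.0*e.std())]
print("plane",len(reg),n,"yaw",np.degrees(np.arctan2(n[1],n[0])),"tilt z",n[2],"off",n@cc, "c",cc)
# lip pixels
for v in range(194,216,1): print(v,P[v,280].round(4),P[v,270].round(4))
```

```text
[ 233  231   93   18 1239] ((602.9954833984375, -258.19464111328125), (26.008256912231445, 128.32591247558594), 75.47025299072266) 0.013820303436717807
[231 139  46  24 775] ((599.4561157226562, -131.39828491210938), (29.830835342407227, 59.18654251098633), 76.2326431274414) 0.013920036089200949
[284 139  47  26 748] ((666.6611328125, -149.158203125), (31.013713836669922, 59.991416931152344), 74.8817367553711) 0.01381505722904261
[191 195  32  36 685] ((510.7121276855469, -197.044921875), (46.087158203125, 43.59765625), 54.343162536621094) 0.013449586074426867
all ((618.5328369140625, -197.95248413085938), (150.01788330078125, 128.73353576660156), 75.71411895751953)
plane 2506 [-0.2127502  -0.83833234  0.5019325 ] yaw -104.2397851113317 tilt z 0.5019325021926334 off 0.10494595537968426 c [ 0.61916808 -0.19687162  0.14270891]
194 [ 0.628  -0.1617  0.1734] [ 0.6193 -0.1593  0.1749]
195 [ 0.6278 -0.1625  0.174 ] [ 0.619  -0.1605  0.1734]
196 [ 0.6276 -0.1633  0.1742] [ 0.6188 -0.1612  0.174 ]
197 [ 0.6274 -0.164   0.1753] [ 0.6186 -0.162   0.1747]
198 [ 0.6271 -0.165   0.1747] [ 0.6184 
[... 268 characters left out ...]
7] [ 0.6185 -0.1641  0.189 ]
204 [ 0.6266 -0.1672  0.1883] [ 0.6184 -0.1647  0.1902]
205 [ 0.6265 -0.1678  0.1893] [ 0.6181 -0.1657  0.1895]
206 [ 0.6263 -0.1686  0.1895] [ 0.6179 -0.1664  0.1902]
207 [ 0.626  -0.1696  0.1889] [ 0.6177 -0.1674  0.1898]
208 [ 0.6258 -0.1706  0.1885] [ 0.6175 -0.1682  0.1899]
209 [ 0.6254 -0.1722  0.1856] [ 0.617  -0.1699  0.1866]
210 [ 0.6251 -0.1736  0.1837] [ 0.6164 -0.1717  0.1826]
211 [ 0.6247 -0.1751  0.1812] [ 0.616  -0.173   0.1812]
212 [ 0.6242 -0.177   0.1774] [ 0.6155 -0.1747  0.178 ]
213 [ 0.6238 -0.1785  0.175 ] [ 0.6151 -0.1761  0.1758]
214 [ 0.6236 -0.1795  0.1747] [ 0.6147 -0.1775  0.1741]
215 [ 0.6231 -0.1816  0.1704] [ 0.6142 -0.1792  0.171 ]
```

>>> send_rows(
  plan=[
    [[1,0.03,0.13,0,-0.0075],[1,0.06,0.26,0,-0.0075],[1,0.1025,0.4045,0,-0.0075],[1,0.1025,0.4045,-0.08,-0.0075],[1,0.1025,0.4045,-0.166,-0.0075],[1,0.1025,0.4045,-0.166,-0.0075],[1,0.1025,0.4045,-0.166,-0.0075],[1,0.1025,0.4045,-0.166,-0.0075]],
  ],
)

```text
t: 6.12
tool_pos: [0.6476, -0.0849, 0.3247]
orientation: [2.479, 1.93, 0.001]
force: [-0.4, 0.1, -1.1]
opening: 0.0215
gripper_force: 60.0
```

Run:
```python
from h import *
st=telemetry.read_state();print(st['tool_pos'],st['orientation'],st['force'],st['t'])
X=st['tool_pos'];y=np.radians(-104.25);x=np.array([np.cos(y),np.sin(y),0]);z=np.array([0,0,1.])
p=.5*x-.866*z;u=.866*x+.5*z;ys=np.cross(z,x)
print("p,u,y",X@p,X@u,X@ys,"want -.319 .0953 .6484")
im,d=viewer.read_camera("wrist");c,T=T_of("wrist",st);P=cloud(c,T,d);np.savez('pics/w3.npz',d=d,T=T,P=P)
# handle in tool-ish (p,u,y) coordinates rel TCP
Q=(P-X).reshape(-1,3);q=np.c_[Q@p,Q@u,Q@ys]*1000
m=(abs(q[:,2])<13)&(q[:,0]<0)&(q[:,0]>-60)&(abs(q[:,1])<20);q=q[m]
print(len(q),np.percentile(q,[0,2,10,50,90,98,100],axis=0).round(1))
ims,d2=viewer.read_camera("scene");im2,_=viewer.read_camera("top")
a=cv2.resize(ims[110:290,90:270],(400,400),interpolation=3);b=cv2.resize(im[130:330,180:380],(400,400),interpolation=3)
cv2.imwrite('pics/m3.png',cv2.convertScaleAbs(np.hstack([a,b]),alpha=1.6))
```

```text
[ 0.64763012 -0.0849255   0.32469384] [2.47855610e+00 1.92951627e+00 9.16868386e-04] [-0.41050738  0.11604932 -1.09130565] 6.1167
p,u,y -0.31973679799092314 0.0955749662381305 0.6486078245981385 want -.319 .0953 .6484
3824 [[-45.6 -11.2 -13. ]
 [-40.8  -7.4 -12.6]
 [-32.   -5.2 -10.7]
 [-29.7   3.1  -0.2]
 [-26.   10.9  10.9]
 [-11.9  14.4  12.6]
 [ -0.1  16.   13. ]]
```

View pics/m3.png

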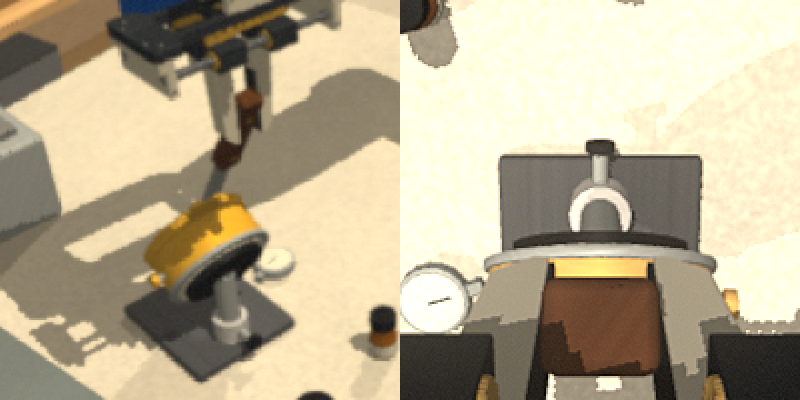

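The blade is above the lip, held as intended. I'll check the knife's tilt in the grip from the butt face.

Run:
```python
from h import *
z_=np.load('pics/w3.npz');P=z_['P'];X=np.array([.64763,-.08493,.32469])
y=np.radians(-104.25);x=np.array([np.cos(y),np.sin(y),0]);z=np.array([0,0,1.])
p=.5*x-.866*z;u=.866*x+.5*z;ys=np.cross(z,x)
Q=(P-X).reshape(-1,3);q=np.c_[Q@p,Q@u,Q@ys]*1000
m=(abs(q[:,2])<9)&(q[:,0]<-25)&(q[:,0]>-36)&(abs(q[:,1]-1)<8)
b=q[m];A=np.c_[b[:,1],b[:,2],np.ones(len(b))];s=np.linalg.lstsq(A,b[:,0],rcond=None)[0]
print(len(b),"butt slope deg",np.degrees(s[:2]),s[2],(b[:,0]-A@s).std())
f=q[(abs(q[:,2])<14)&(abs(q[:,0]-s[2])<1.2)];print("u ext",np.percentile(f[:,1],[0,1,99,100]),"y ext",np.percentile(f[:,2],[0,1,99,100]))
for lo in range(-32,0,4):
    g=q[(abs(q[:,2])<9)&(q[:,0]>=lo)&(q[:,0]<lo+4)]
    if len(g)>5: print(lo,len(g),g[:,1].min().round(1),np.median(g[:,1]).round(1),g[:,1].max().round(1))
# same for rest view
P=np.load('pics/w1.npz')['P'].reshape(-1,3)*1000
q=np.c_[-.5*P[:,1]-.866*P[:,2],-.866*P[:,1]+.5*P[:,2],P[:,0]-571]
m=(abs(q[:,2])<9)&(q[:,0]<-307)&(q[:,0]>-316)&(abs(q[:,1]+171.6)<8);b=q[m]
A=np.c_[b[:,1]+171.6,b[:,2],np.ones(len(b))];s=np.linalg.lstsq(A,b[:,0],rcond=None)[0];print("rest",len(b),np.degrees(s[:2]),s[2])
f=q[(abs(q[:,2])<14)&(abs(q[:,0]-s[2])<1.2)];print("u ext",np.percentile(f[:,1],[0,1,99,100]))
```

```text
2253 butt slope deg [-0.16219324 -0.19025496] -29.891196896422333 0.650998083168076
u ext [-7.43089265 -6.96621157  9.29601618 15.3416226 ] y ext [-13.92426172 -11.97606849  12.13072171  13.98728822]
-32 2373 -7.5 1.3 10.0
-28 109 -7.7 9.6 10.0
rest 423 [1.77613128e-04 3.63925256e-01] -310.46927563983195
u ext [-179.52748373 -179.33185209 -163.02803323 -162.38592672]
```

>>> send_rows(
  plan=[
    [[1,0.001,0.003,-0.002,0],[1,-0.002,-0.009,-0.024,0],[1,-0.005,-0.021,-0.045,0],[1,-0.0085,-0.033,-0.067,0],[1,-0.0115,-0.0455,-0.088,0],[1,-0.0115,-0.0455,-0.088,0]],
  ],
)

```text
t: 6.77
tool_pos: [0.6445, -0.0952, 0.3042]
orientation: [-2.479, -1.927, 0.003]
force: [0.1, -0.5, -0.5]
opening: 0.0217
gripper_force: 60.0
```

>>> send_rows(
  plan=[
    [[1,-0.003,-0.011,-0.0195,0],[1,-0.0055,-0.022,-0.039,0],[1,-0.008,-0.033,-0.0585,0],[1,-0.011,-0.0436,-0.078,0],[1,-0.011,-0.0436,-0.078,0]],
  ],
)

```text
t: 7.18
tool_pos: [0.6425, -0.1037, 0.2891]
orientation: [-2.479, -1.928, 0.002]
force: [-0.4, -0.3, -1.2]
opening: 0.0219
gripper_force: 60.0
```

```bash
cat >> h.py <<'E'
def pose():
    st=telemetry.read_state();X=st['tool_pos']
    y=np.radians(-104.25);x=np.array([np.cos(y),np.sin(y),0]);z=np.array([0,0,1.])
    p=.5*x-.866*z;u=.866*x+.5*z;ys=np.cross(z,x)
    print("t",st['t'],"X",X.round(4),"tip p %.4f u %.4f y %.4f"%(X@p+.145,X@u+.00125,X@ys),"F",st['force'].round(2),"M",st['wrist_torque'].round(2))
E
python3 - <<'E'
from h import *
pose()
im,_=viewer.read_camera("wrist");ims,_=viewer.read_camera("scene")
a=cv2.resize(ims[110:290,90:270],(400,400),interpolation=3);b=cv2.resize(im[130:330,180:380],(400,400),interpolation=3)
cv2.imwrite('pics/m4.png',cv2.convertScaleAbs(np.hstack([a,b]),alpha=1.6))
E
```

```text
t 7.1833 X [ 0.6425 -0.1037  0.2891] tip p -0.1342 u 0.0959 y 0.6483 F [-0.43 -0.34 -1.24] M [-0.05  0.11 -0.04]
```

View pics/m4.png

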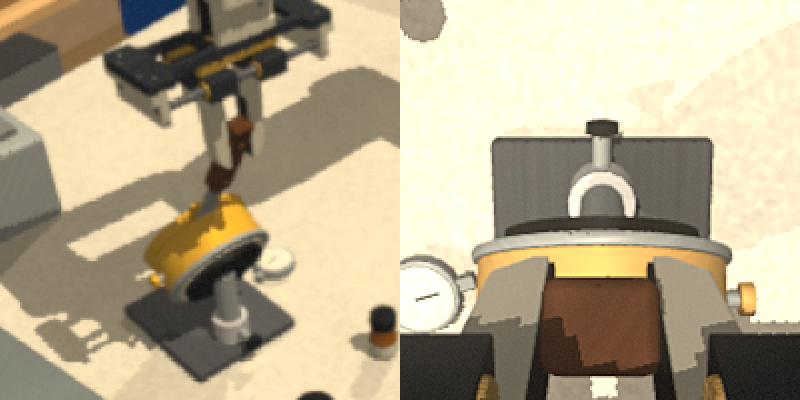

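The blade is about 26 mm under the lip, with no contact force. Next I'll work out the levering arc.

Run:
```python
import numpy as np
p=np.array([-.1231,-.4846,-.866]);u=np.array([-.2132,-.8394,.5])
for th in [0,.05,.1,.2,.3,.4,.5,.6,.7,.8,.9,1.0]:
    D=(p*.104*(1-np.cos(th))+u*(.0022+.104*np.sin(th)))/.2
    print(th,D.round(3))
```

```text
0 [-0.002 -0.009  0.006]
0.05 [-0.008 -0.031  0.018]
0.1 [-0.014 -0.054  0.029]
0.2 [-0.026 -0.101  0.048]
0.3 [-0.038 -0.149  0.062]
0.4 [-0.051 -0.199  0.071]
0.5 [-0.063 -0.249  0.075]
0.6 [-0.076 -0.3    0.074]
0.7 [-0.089 -0.35   0.067]
0.8 [-0.101 -0.399  0.055]
0.9 [-0.113 -0.446  0.039]
1.0 [-0.125 -0.492  0.017]
```

First part, to about 0.3 rad, then check.

>>> send_rows(
  plan=[
    [[1,-0.002,-0.009,0.006,0],[1,-0.005,-0.02,0.012,0],[1,-0.008,-0.031,0.018,0],[1,-0.011,-0.042,0.024,0],[1,-0.014,-0.054,0.029,0],[1,-0.017,-0.065,0.034,0],[1,-0.02,-0.077,0.039,0],[1,-0.023,-0.089,0.044,0],[1,-0.026,-0.101,0.048,0],[1,-0.029,-0.113,0.052,0],[1,-0.032,-0.125,0.055,0],[1,-0.035,-0.137,0.059,0],[1,-0.038,-0.149,0.062,0],[1,-0.038,-0.149,0.062,0]],
  ],
)

```text
t: 8.45
tool_pos: [0.6353, -0.1338, 0.3029]
orientation: [2.48, 1.928, -0.0]
force: [0.9, 1.1, 0.2]
opening: 0.0216
gripper_force: 60.0
```

Run:
```python
from h import *
pose()
im,_=viewer.read_camera("wrist");ims,_=viewer.read_camera("scene")
a=cv2.resize(ims[110:290,90:270],(400,400),interpolation=3);b=cv2.resize(im[130:330,180:380],(400,400),interpolation=3)
cv2.imwrite('pics/m5.png',cv2.convertScaleAbs(np.hstack([a,b]),alpha=1.6))
```

```text
t 8.45 X [ 0.6353 -0.1338  0.3029] tip p -0.1307 u 0.1296 y 0.6487 F [0.86 1.15 0.19] M [ 0.    0.06 -0.06]
```

View pics/m5.png

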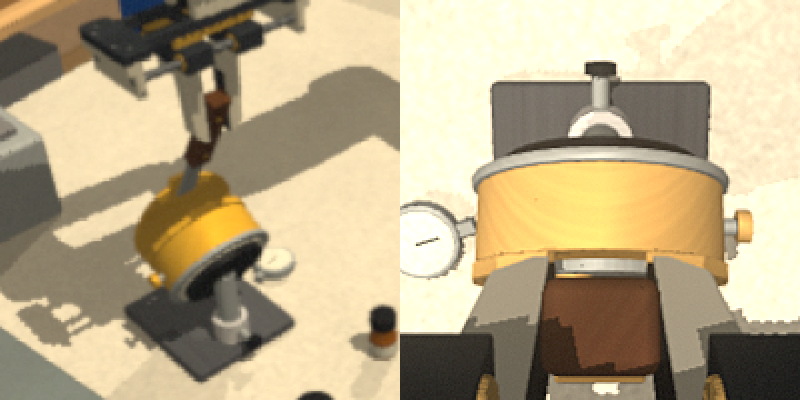

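The cover has lifted cleanly with the blade behind it. I'll carry on along the arc to about 0.9 rad.

>>> send_rows(
  plan=[
    [[1,-0.004,-0.017,0.003,0],[1,-0.009,-0.034,0.006,0],[1,-0.013,-0.05,0.009,0],[1,-0.017,-0.067,0.01,0],[1,-0.021,-0.083,0.012,0],[1,-0.025,-0.1,0.013,0],[1,-0.03,-0.117,0.013,0],[1,-0.034,-0.134,0.012,0],[1,-0.038,-0.151,0.012,0],[1,-0.042,-0.168,0.01,0],[1,-0.047,-0.184,0.008,0],[1,-0.051,-0.201,0.005,0],[1,-0.055,-0.217,0.001,0],[1,-0.059,-0.234,-0.003,0],[1,-0.063,-0.25,-0.007,0],[1,-0.067,-0.266,-0.012,0],[1,-0.071,-0.282,-0.018,0],[1,-0.075,-0.297,-0.023,0],[1,-0.075,-0.297,-0.023,0]],
  ],
)

```text
t: 10.13
tool_pos: [0.6202, -0.1931, 0.2978]
orientation: [-2.48, -1.928, 0.001]
force: [0.5, -0.1, 0.3]
opening: 0.0216
gripper_force: 60.0
```

Run:
```python
from h import *
pose()
im,_=viewer.read_camera("wrist");ims,_=viewer.read_camera("scene")
a=cv2.resize(ims[110:290,90:270],(400,400),interpolation=3);b=cv2.resize(im[130:330,180:380],(400,400),interpolation=3)
cv2.imwrite('pics/m6.png',cv2.convertScaleAbs(np.hstack([a,b]),alpha=1.6))
```

```text
t 10.1333 X [ 0.6202 -0.1931  0.2978] tip p -0.0957 u 0.1801 y 0.6486 F [ 0.55 -0.13  0.25] M [-0.03  0.05  0.01]
```

View pics/m6.png

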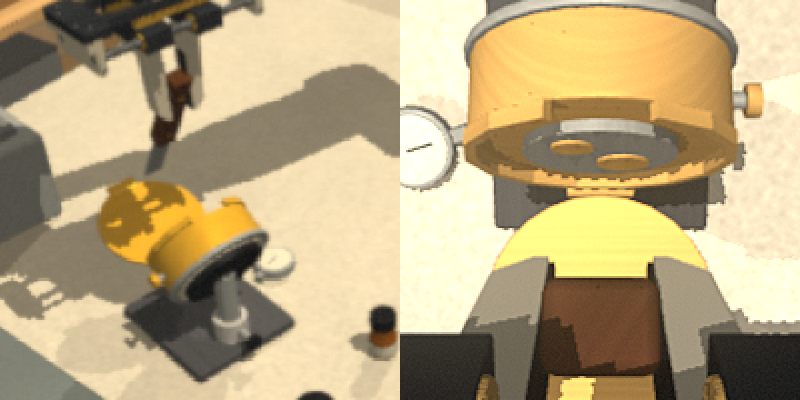

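The cover lies open and the force on the knife is about zero. Now I'll carry the knife back to above the rest.

>>> send_rows(
  plan=[
    [[1,0,0,0.1,0],[1,0,0.05,0.25,0],[1,0,0.15,0.3,0],[1,0,0.3,0.3,0],[1,-0.03,0.47,0.3,0],[1,-0.06,0.64,0.3,0],[1,-0.09,0.82,0.3,0.05],[1,-0.12,1,0.3,0.1],[1,-0.12,1,0.3,0.12]],
  ],
)

```text
t: 10.98
tool_pos: [0.5956, 0.0138, 0.3591]
orientation: [-2.344, -2.09, -0.004]
force: [-0.3, 0.2, -0.5]
opening: 0.0217
gripper_force: 60.0
```

>>> send_rows(
  plan=[
    [[1,-0.03,0.17,0,0.03],[1,-0.06,0.34,0,0.06],[1,-0.09,0.51,0,0.09],[1,-0.12,0.68,0,0.1175],[1,-0.126,0.85,0,0.1175],[1,-0.126,1,0,0.1175],[1,-0.126,1,0,0.1175],[1,-0.126,1,0,0.1175]],
  ],
)

```text
t: 11.65
tool_pos: [0.571, 0.2089, 0.3581]
orientation: [2.218, 2.225, -0.0]
force: [0.4, -0.7, -0.3]
opening: 0.0216
gripper_force: 60.0
```

Run:
```python
from h import *
pose();st=telemetry.read_state();r=st['orientation'];print(r,"yaw x",np.degrees(2*np.arctan2(r[1],r[0]))%360)
im,d=viewer.read_camera("top");c,T=T_of("top");P=cloud(c,T,d)
y=np.radians(-104.25);x=np.array([np.cos(y),np.sin(y),0]);S=np.array([.6185,-.198,0])
s=(P-S).reshape(-1,3);a=s@x;b=s@np.cross([0,0,1],x)
m=(a>.05)&(a<.15)&(abs(b)<.045)&(s[:,2]>.03);print(m.sum(),np.percentile(s[m][:,2],[2,50,98]),a[m].max())
k=np.polyfit(a[m],s[m][:,2],1);print("slope deg",np.degrees(np.arctan(k[0])),"expected open elev",np.degrees(np.pi/2-(1.8-.5236)))
# driver location check & wrist
w,dw=viewer.read_camera("wrist");c,T=T_of("wrist",st);P=cloud(c,T,dw);np.savez('pics/w7.npz',P=P)
m=(np.hypot(P[...,0]-.57,P[...,1]-.247)<.12)&(abs(P[...,2]-.012)<.004)
k,l,s,cc=cv2.connectedComponentsWithStats(m.astype(np.uint8),connectivity=4)
for i in np.argsort(-s[1:,4])[:2]+1: print(s[i],cv2.minAreaRect((P[l==i][:,:2]*1000).astype(np.float32)))
```

```text
t 11.65 X [0.571  0.2089 0.3581] tip p -0.3366 u -0.1167 y 0.5020 F [ 0.42 -0.65 -0.32] M [-0.03  0.04 -0.04]
[ 2.21793043e+00  2.22489246e+00 -4.10304007e-04] yaw x 90.17956805197844
1618 [0.07880351 0.09409409 0.10877575] 0.149966864457686
slope deg 17.253619887497283 expected open elev 16.86766702950171
[ 248   78   63  118 3940] ((569.3268432617188, 250.2239227294922), (148.98045349121094, 78.96794891357422), 89.98530578613281)
[215 144   7  30  98] ((490.1113586425781, 225.11911010742188), (5.946460247039795, 37.46355438232422), 3.2087512016296387)
```

Run:
```python
from h import *
P=np.load('pics/w7.npz')['P'];X=np.array([.571,.2089,.3581]);Q=(P-X).reshape(-1,3)*1000
q=np.c_[-.5*Q[:,1]-.866*Q[:,2],-.866*Q[:,1]+.5*Q[:,2],Q[:,0]]
m=(abs(q[:,2])<9)&(q[:,0]<-25)&(q[:,0]>-36)&(abs(q[:,1]-1)<8);b=q[m]
A=np.c_[b[:,1],b[:,2],np.ones(len(b))];s=np.linalg.lstsq(A,b[:,0],rcond=None)[0];print(len(b),np.degrees(s[:2]),s[2])
f=q[(abs(q[:,2])<11)&(abs(q[:,0]-s[2])<1.2)];print("u",np.percentile(f[:,1],[0,1,50,99]))
```

```text
2239 [-0.68674868 -0.32541637] -29.84100735487772
u [-7.3667989  -6.6490936   1.70703279  9.69305904]
```

>>> send_rows(
  plan=[
    [[1,0,0.12,0,0],[1,0,0.272,0,0],[1,0,0.272,-0.2,0],[1,0,0.272,-0.4,0],[1,0,0.272,-0.6,0],[1,0,0.272,-0.75,0],[1,0,0.272,-0.85,0],[1,0,0.272,-0.885,0],[1,0,0.272,-0.885,0],[1,0,0.272,-0.885,0]],
  ],
)

```text
t: 12.58
tool_pos: [0.5721, 0.2611, 0.1826]
orientation: [2.222, 2.22, 0.002]
force: [-0.2, -0.1, 0.1]
opening: 0.0215
gripper_force: 60.0
```

>>> send_rows(
  plan=[
    [[1,0,0,0,0],[1,0,0,0,0]],
  ],
)

```text
t: 12.75
tool_pos: [0.5728, 0.2621, 0.184]
orientation: [2.22, 2.22, 0.006]
force: [-0.4, 0.3, -0.5]
opening: 0.0215
gripper_force: 60.0
```

>>> send_rows(
  plan=[
    [[1,0,0,0,0],[1,0,0,0,0],[1,0,0,0,0]],
  ],
)

```text
t: 13.0
tool_pos: [0.5715, 0.2621, 0.182]
orientation: [2.221, 2.222, 0.002]
force: [0.0, -0.8, -1.3]
opening: 0.0216
gripper_force: 60.0
```

Run:
```python
from h import *
st=telemetry.read_state();print(st)
w,dw=viewer.read_camera("wrist");ims,_=viewer.read_camera("scene")
a=cv2.resize(ims[180:360,290:470],(400,400),interpolation=3);b=cv2.resize(w[130:330,180:380],(400,400),interpolation=3)
cv2.imwrite('pics/m8.png',cv2.convertScaleAbs(np.hstack([a,b]),alpha=1.6))
```

```text
{'t': 13.0, 'q': array([ 3.48453056e-01,  2.35143009e-01,  1.46896694e+00, -2.17907175e-06,
        1.43638776e+00,  3.48092903e-01]), 'dq': array([-0.00014105,  0.00539564,  0.00865284, -0.00082002, -0.00110147,
       -0.00017474]), 'joint_torque': array([-6.24673208e-02, -6.11797714e+01, -4.89825225e+01,  5.22499136e-02,
       -1.50490488e-02, -5.10612936e-04]), 'tool_pos': array([0.57154568, 0.262102  , 0.18197512]), 'orientation': array([2.22071172e+00, 2.22151231e+00, 1.55654124e-03]), 'force': array([ 0.04388223, -0.79772219, -1.25937445]), 'wrist_torque': array([-0.01330362,  0.07793747,  0.00472482]), 'gripper_force': 59.99735891819, 'opening': 0.021599790389762716}
```

View pics/m8.png

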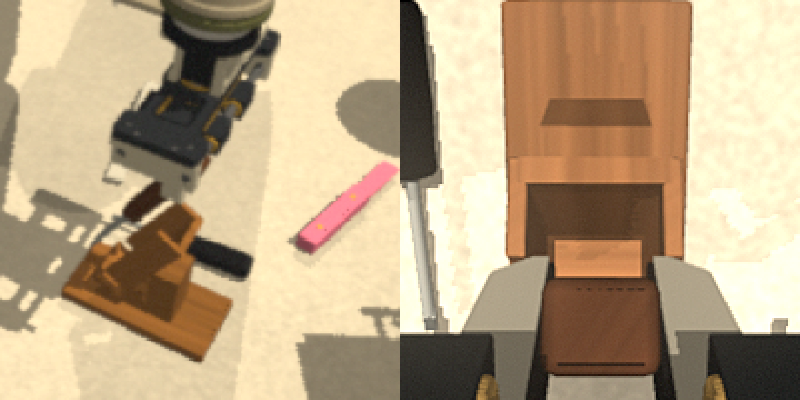

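The knife sits above the trough and is centred in it. I'll lower it along -n, then slide down along d.

>>> send_rows(
  plan=[
    [[1,-0.001,0.02,-0.012,0],[1,-0.002,0.04,-0.023,0],[1,-0.0025,0.06,-0.035,0],[1,-0.0025,0.08,-0.046,0],[1,-0.0025,0.1,-0.058,0],[1,-0.0025,0.12,-0.069,0],[1,-0.0025,0.135,-0.078,0],[1,-0.0025,0.145,-0.084,0],[1,-0.0025,0.153,-0.088,0],[1,-0.0025,0.153,-0.088,0],[1,-0.0025,0.153,-0.088,0]],
  ],
)

```text
t: 14.02
tool_pos: [0.5708, 0.2925, 0.1636]
orientation: [2.221, 2.222, -0.0]
force: [0.3, 0.1, -0.8]
opening: 0.0216
gripper_force: 60.0
```

>>> send_rows(
  plan=[
    [[1,0,-0.005,-0.0085,0],[1,0,-0.01,-0.017,0],[1,0,-0.014,-0.024,0],[1,0,-0.017,-0.0295,0],[1,0,-0.017,-0.0295,0],[1,0,-0.017,-0.0295,0]],
  ],
)

```text
t: 14.52
tool_pos: [0.5707, 0.2889, 0.1576]
orientation: [-2.221, -2.221, 0.0]
force: [0.2, 0.0, -1.2]
opening: 0.0218
gripper_force: 60.0
```

>>> send_rows(
  plan=[
    [[1,0.001,0.0025,-0.004,0],[1,0.001,0.0025,-0.004,0],[1,0.001,0.0025,-0.004,0]],
  ],
)

```text
t: 14.77
tool_pos: [0.571, 0.2897, 0.1569]
orientation: [2.221, 2.222, 0.0]
force: [-0.7, -0.1, -1.2]
opening: 0.0217
gripper_force: 60.0
```

>>> send_rows(
  plan=[
    [[0.3,0,0,0,0],[0,0,0,0,0],[-0.3,0,0,0,0],[-0.6,0,0,0,0],[-1,0,0,0,0],[-1,0,0,0,0],[-1,0,0,0,0],[-1,0,0,0,0],[-1,0,0,0,0],[-1,0,0,0,0],[-1,0,0,0,0],[-1,0,0,0.1,0],[-1,0,0,0.25,0],[-1,0,0,0.4,0],[-1,0,0,0.6,0],[-1,0,0,0.8,0],[-1,0,0,0.89,0],[-1,0,0,0.89,0],[-1,0,0,0.89,0]],
  ],
)

```text
t: 16.35
tool_pos: [0.5717, 0.2899, 0.3368]
orientation: [2.22, 2.221, 0.005]
force: [-0.5, 0.6, -1.2]
opening: 0.0932
gripper_force: 0.0
```

Run:
```python
from h import *
st=telemetry.read_state();print(st['t'],st['tool_pos'],st['opening'],st['force'])
im,d=viewer.read_camera("wrist");c,T=T_of("wrist",st);P=cloud(c,T,d)
Q=P.reshape(-1,3)*1000
q=np.c_[-.5*Q[:,1]-.866*Q[:,2],-.866*Q[:,1]+.5*Q[:,2],Q[:,0]-571]
m=(abs(q[:,2])<9)&(q[:,0]<-307)&(q[:,0]>-316)&(abs(q[:,1]+171.6)<8);b=q[m]
A=np.c_[b[:,1]+171.6,b[:,2],np.ones(len(b))];s=np.linalg.lstsq(A,b[:,0],rcond=None)[0];print("butt",len(b),np.degrees(s[:2]),s[2],"was -310.5")
f=q[(abs(q[:,2])<14)&(abs(q[:,0]-s[2])<1.2)];print("u ext",np.percentile(f[:,1],[0,1,99,100]),"was -179.5..-162.4")
for lo in(-300,-280,-260):
    g=q[(q[:,0]>lo)&(q[:,0]<lo+10)&(abs(q[:,2])<13)&(abs(q[:,1]+163)<3)];print(lo,g[:,2].min(),g[:,2].max(),np.median(g[:,1]))
im,_=viewer.read_camera("scene");cv2.imwrite('pics/end.png',im)
```

```text
16.35 [0.57165262 0.28989537 0.33678972] 0.09317774348396439 [-0.4765454   0.63362069 -1.15651717]
butt 401 [ 0.66490122 -0.31597739] -310.45743855664864 was -310.5
u ext [-179.20997357 -179.12253886 -162.76215722 -162.59038908] was -179.5..-162.4
-300 -10.81831977203501 10.605210241130862 -162.54477746560855
-280 -11.475831048519922 10.452065442228331 -162.62754863881884
-260 -11.04363015555873 10.119825912365513 -162.6137128076863
```

View pics/end.png

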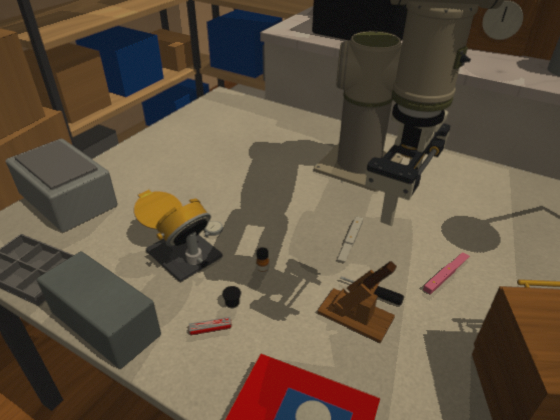

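The knife is back home in the rest at (360,290). The cover lies open at (160,208), the bystanders haven't moved, and the gripper is clear.

```bash
python3 -c "
from plant import order;print(order.close_job())"
```

```text
the job is handed in; nothing more can be done
None
```

The clock's back cover lies fully open, the knife is back home in its rest, and the bystanders look unmoved; I handed the job in at about 16.4 s, and no verdict came back.

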